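# Fit the keyed tube carrier on the mixer and load the sample

## Robot

A 6-joint arm with a two-finger parallel gripper is mounted at the origin on a cart in front of the work surface, level with it; the furniture and walls round the work are solid. World frame = base frame: x ahead of the robot, y to its left, z up, the work surface at z = 0. Lengths are in mm, angles in rad, forces in N, time in s.
With the tool pointing down it reaches from about 300 to 775 mm from the base axis. Payload 14.6 kg.
Tool frame: the origin (TCP) lies on the centre line of the jaws, within the pads' length; the fingertips stand manip.tcp_to_tips ahead of it and the grasp point (between the pads) lies 5 mm behind it (manip.tcp_to_tips is the distance from the TCP to the fingertips, in mm); z points along the fingers, y is the direction in which the jaws open and shut (so a half turn about z gives the same grasp; the last joint's range is limited). The gripper opens to 94 mm and grips with 3 to 60 N. Pads are 16 mm wide; open, the fingers measure 119 mm over their backs; the gripper's body (75 mm by 177 mm) begins 78 mm behind the grasp point.
Start: joints at [1.096, 0.3, 1.521, -0, 1.321, -0.067], TCP at [218.121, 504.889, 219.446] pointing down, gripper open.
Joint ranges: [-3.03, 3.03], [-0.79, 2.21], [0.23, 2.52], [-1.04, 4.18], [0, 3.07], [-2.55, 2.55]. Speed limits (rad/s): [2.22, 2.22, 2.57, 3.14, 3.14, 3.14].

## Interface

Orientations are given as [roll, pitch, yaw] about the fixed x, y, z axes, in that order (R = Rz(yaw) Ry(pitch) Rx(roll)).
In Python, from cell import manip, optics, workorder gives the robot as it stands. The module is installed in compiled form; this text tells all that it offers.
- The arm moves only by the tool jog_arm, never from a script. Its argument "deltas" is text: rows parted by semicolons, each of 5 numbers parted by spaces: the shift along the tool's x, y, z in mm, then the turn about the tool's z in rad, then the finger opening in mm, from 0 to 94. In form: tx ty tz twist grip; .... A call has exactly 10 rows; each row is the pose to reach, as a shift and turn from the pose commanded when the call began, along the tool's axes at that moment; what a row does not reach only later rows make up. A row lasts 1/8 s, in which the tool goes at most 62.5 mm and 10.7 degrees, less where a joint would pass 70% of its speed; a pose out of reach is approached as far as the arm can. A call with a gripper value outside its range is refused whole. The fingers move at their own pace and stop on an object; "squeeze" is the grip in N (left out, the last holds). Time passes only in rows, so rows that repeat a pose let the fingers close, or fill a call up. It gives the time, the measured TCP pose, the force and the opening at its end, in the units of the state.
- manip.read_state(): the state, without advancing time (a new reading comes with each control period).
- optics.camera(name): name is "scene" or "top" or "wrist"; returns (picture, depth): 400x640x3 uint8, red, green, blue; 400x640 float32, mm along the optical axis (not along the pixel's ray), 0 where there is no reading.
- optics.get_calibration(name): a dict with "intrinsics" (3x3 intrinsics, pixels), "dist_coeffs" ([k1, k2, p1, p2, k3] as OpenCV has them; the pictures are not rectified), "R" (3x3) and "t" (3): a world point X has camera coordinates R X + t; the wrist camera has in their place "hand_eye" (4x4, takes a point from camera to tool coordinates, whose origin is the TCP and whose axes are the flange's). Camera axes: x right, y down, z forward; pixel columns grow to the right and rows downward; lengths in mm; the calibration is good to about 2 mm. A picture is of the moment at which its call begins: read the wrist's pose just before it. get_calibration takes no time and is no camera call.
- workorder.sign_off(): hands the job in, once; it reports no verdict.
The state is a dict: "clock": time; "joints": joint angles; "qd": joint speeds; "effort": joint torques, N m; "eef_pos": TCP position; "eef_rot": TCP orientation; "wrist_force": force on the tool from outside, world axes, zero at the start; "moment": the same for the moment, N m; "finger_gap": finger opening in mm.
Only numpy, scipy, OpenCV 4.12 (cv2) and the standard library are available. Lean on these libraries where they do the work, as an engineer would, in place of code of your own. Each camera call takes 0.05 s, during which the arm holds its last target.

## Task

Fit the tube carrier on the mixer: lower its hub over the upright drive shaft and turn it until the keyway drops over the shaft's key and the carrier sits fully home. Then take the sample tube from the small stand and push it down, cap up, to the bottom of the carrier's pocket, and let go. Leave the ointment bottle and the steel cup where they stand.

Things in the scene. Friction and masses are not known exactly. Their poses are not given: they have to be found in the camera images.
- mixer: Fixed tube mixer: low white housing 130 x 130 mm, flat top 60 mm above the table, dial and switch on its +x side. Origin: centre of the underside. A round boss (40 mm across) on it, top 68 mm above the table, is the carrier's seat; from its centre rises a steel shaft that does not turn. The x axis points from the shaft to the side on which its key stands.
- shaft_top (a point): Centre of the tip of the mixer's shaft, 102 mm above the table. The shaft is 16 mm in diameter and 34 mm tall above the seat, tapering to 9 mm over the last 5 mm. Axes as the mixer's: z up along the shaft, x towards the key.
- key_top (a point): Top of the key on the shaft's +x side, in its middle, 10 mm from the shaft axis. The key is 6 mm wide, reaches 12.5 mm from the axis, and runs from the seat up to 16 mm above it (84 mm above the table). Axes as the mixer's.
- carrier_knob (a point): Middle of the round grey grip knob (28 mm diameter) on the loose carrier (0.25 kg, 129 mm long). It lies on the hub axis, 54 mm above the carrier's flat underside; the knob can be gripped from 41 to 71 mm above the underside. z up along the hub axis, x towards the tube pocket. The carrier starts level on the table. Seated on the mixer, this point is 122 mm above the table; resting on the key, 16 mm more.
- hub_bore (a point): Centre of the mouth of the hub's bore, in the carrier's underside; the hub is 38 mm across. The bore is blind: 18 mm diameter, 38 mm deep, with one straight keyway 8 mm wide over its whole depth, reaching 14.5 mm from the axis, on the +x side (the pocket's side). Axes as the carrier's: it drops over the key when both x axes agree within about 5 degrees (seated: up to 10 of play).
- pocket_mouth (a point): Centre of the mouth of the carrier's tube pocket: upright round cup, 25 mm outer diameter, 52 mm from the hub axis on the +x side, rim 40 mm above the underside; inner diameter 16.4 mm, 35 mm deep, closed floor. A solid steel balance weight (25 mm diameter, 28 mm tall) is at the opposite end. Axes as the carrier's.
- tube_mid (a point): The loose sample tube (20 g), round, 91 mm tall: body 13 mm in diameter with rounded foot, cap of 15.4 mm diameter over the top 21 mm. This point is half-way up its axis, 45.5 mm above the foot; z from foot to cap. The middle of the cap is 35 mm above this point. It starts upright in the middle hole of the stand, foot 10 mm above the table.
- stand: Small fixed white tube stand, 60 mm (x) by 120 mm (y), 45 mm tall, with three upright holes of 15.5 mm diameter, 35 mm deep, in a row along its y axis, 36 mm apart; the sample tube is in the middle one. Origin: centre of the underside.
- ointment_bottle: Small white round bottle, 30 mm diameter, 55 mm tall, a bystander. Origin: centre of the underside.
- steel_cup: Small open steel cup, 66 mm diameter, 42 mm tall, a bystander. Origin: centre of the underside.

How it is judged:
By the outcome, as a careful person would: the job done as asked, in the order asked, and still so for the second after the job is handed in, with the robot touching nothing.
It also fails if it takes over 67 s, if anything falls off the work surface, if the arm or the gripper's body presses on something with over 40 N, if the wrist force passes 120 N, or if a joint passes its speed limit or range.

## Working session

There is one attempt and no reset: what is moved stays moved. The work goes in short steps, Python scripts to look and compute and a tool call to move; the robot and the scene stay as the last step left them, time stands still between calls to the robot, and variables do not carry over. Pictures are saved under pics/ and viewed, and the job is handed in when it is done.

Besides the shell and the picture viewer there is one more tool, called after ">>>" as name(argument=value, ...) on one line, values as JSON. jog_arm: Moves the arm, as the interface text tells. Its arguments: {"type":"object","properties":{"deltas":{"type":"string"},"squeeze":{"type":"number"}},"required":["deltas"]}

```bash
mkdir -p pics; cat > h.py <<'E'
import numpy as np, cv2
from cell import manip, optics, workorder
def save(n,im): cv2.imwrite('pics/'+n+'.png',cv2.cvtColor(im,cv2.COLOR_RGB2BGR))
E
python3 - <<'E'
from h import *
print(manip.read_state(), manip.tcp_to_tips)
for n in ["scene","top","wrist"]:
    im,d=optics.camera(n); save(n+'0',im); np.savez('pics/'+n+'0',im=im,d=d)
    print(n,optics.get_calibration(n))
E
```

```text
{'clock': 0.0, 'joints': array([ 1.09640943e+00,  3.00436762e-01,  1.52158240e+00, -2.47675041e-06,
        1.32071372e+00, -6.66136303e-02]), 'qd': array([ 0.000846  ,  0.00112458, -0.00072085, -0.00031196,  0.00150501,
        0.00068751]), 'effort': array([-2.72987520e-03, -5.31806839e+01, -3.52729011e+01,  7.07276585e-02,
        2.44428293e-02, -9.23537573e-05]), 'eef_pos': array([218.00662309, 504.67523381, 218.90460487]), 'eef_rot': array([-3.14045480e+00, -7.35046012e-05,  2.73381996e+00]), 'wrist_force': array([-0.99901174, -0.50706412, -0.2761761 ]), 'moment': array([0.03579723, 0.01748662, 0.00852369]), 'finger_gap': 94.32452701508345} 14.0
scene {'intrinsics': array([[372.07693869,   0.        , 315.84106414],
       [  0.        , 372.07693869, 198.32139219],
       [  0.        ,   0.        ,   1.        ]]), 'dist_coeffs': array([0.00224317, 0.        , 0.        , 0.        , 0.        ]), 'R': array([[-0.46738804, -0.88402828,  0.00651275],
       [-0.4162901 ,  0.21358266, -0.88379013],
       [ 0.77990447, -0.41578413, -0.4678382 ]]), 't': array([275.0815659 , 338
[... 451 characters left out ...]
e-02, -9.78085748e-01]]), 't': array([ 37.37715927, 601.68945743, 993.55380009])}
wrist {'intrinsics': array([[317.5539612 ,   0.        , 320.97432981],
       [  0.        , 317.5539612 , 201.20479148],
       [  0.        ,   0.        ,   1.        ]]), 'dist_coeffs': array([-0.00639045,  0.        ,  0.        ,  0.        ,  0.        ]), 'hand_eye': array([[-8.11329852e-04, -9.71450097e-01, -2.37242600e-01,
         6.79161368e+01],
       [ 9.99998934e-01, -5.00148846e-04, -1.37184191e-03,
         1.15805725e+00],
       [ 1.21401934e-03, -2.37243460e-01,  9.71449467e-01,
        -1.64085304e+02],
       [ 0.00000000e+00,  0.00000000e+00,  0.00000000e+00,
         1.00000000e+00]])}
```

View pics/scene0.png

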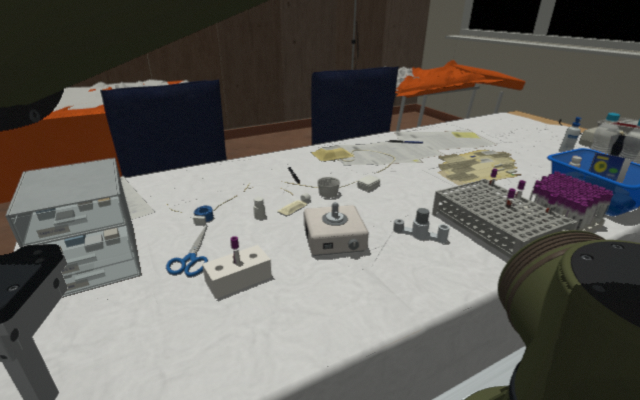

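View pics/top0.png

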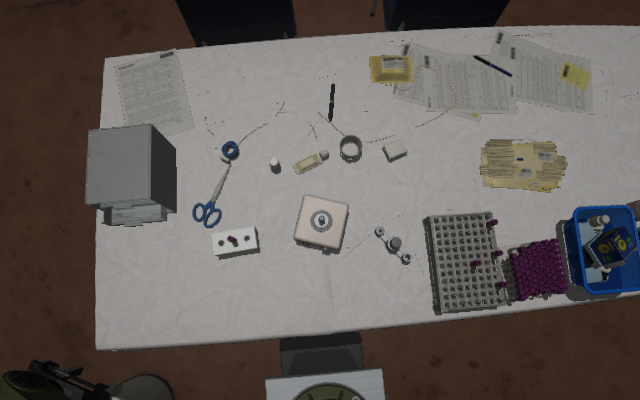

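View pics/wrist0.png

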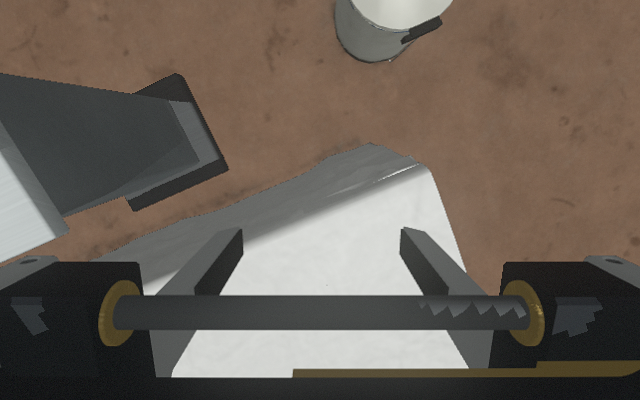

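The scene view shows the mixer at about (335,225), the carrier with its dark knob at (422,217), and the stand with the tube at (236,255). The top view shows the same things at (321,221), (395,244) and (234,240). The wrist camera sees only the table edge. Next I'll zoom in.

```bash
python3 - <<'E'
import cv2
a=cv2.imread('pics/top0.png'); b=cv2.imread('pics/scene0.png')
cv2.imwrite('pics/t_z.png',cv2.resize(a[185:275,200:420],(792,324),interpolation=cv2.INTER_CUBIC))
cv2.imwrite('pics/s_z.png',cv2.resize(b[170:300,190:460],(800,385),interpolation=cv2.INTER_CUBIC))
E
```

```text
(no output)
```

View pics/t_z.png

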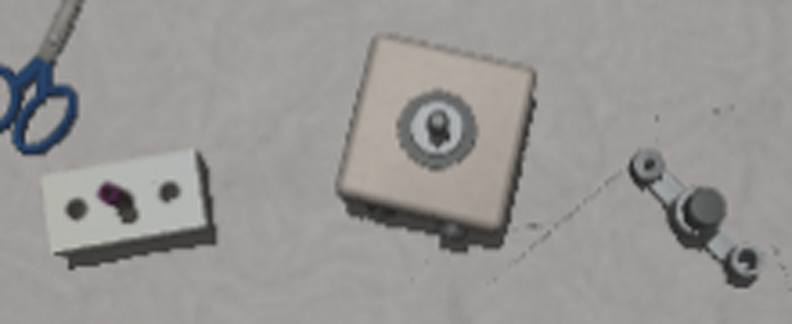

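View pics/s_z.png

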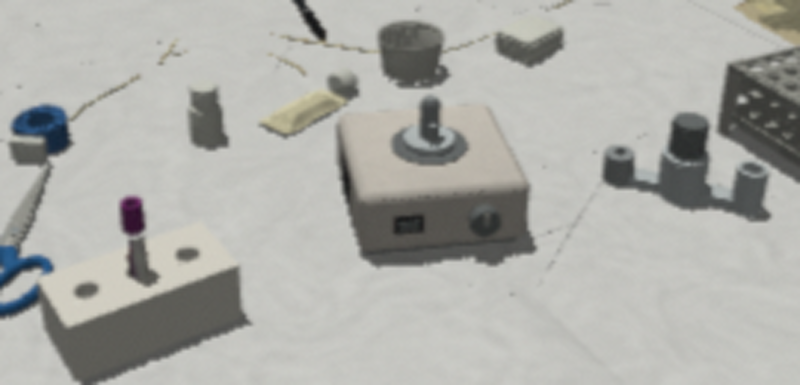

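The zooms show the mixer's dial side (the key side) facing the robot. In the top view the carrier's two ends are at full-image (380,230) and (406,257), and the taller one with a hole, probably the pocket, is at the lower right. Next I'll measure.

```bash
cat >> h.py <<'E'
def ray(cal,uv,Tw=None):
    p=cv2.undistortPoints(np.array([[uv]],float),cal['intrinsics'],cal['dist_coeffs'])[0,0]
    d=np.array([p[0],p[1],1.])
    if 'R' in cal: R=cal['R'].T; o=-R@cal['t']
    else: T=Tw@cal['hand_eye']; R=T[:3,:3]; o=T[:3,3]
    return o,R@d
def onz(cal,uv,z,Tw=None):
    o,d=ray(cal,uv,Tw); return o+d*(z-o[2])/d[2]
def cloud(cal,dep,Tw=None):
    h,w=dep.shape
    g=np.stack(np.meshgrid(np.arange(w),np.arange(h)),-1).reshape(-1,1,2).astype(float)
    p=cv2.undistortPoints(g,cal['intrinsics'],cal['dist_coeffs'])[:,0]
    P=np.c_[p,np.ones(len(p))]*dep.reshape(-1,1)
    if 'R' in cal: X=(P-cal['t'])@cal['R']
    else: T=Tw@cal['hand_eye']; X=P@T[:3,:3].T+T[:3,3]
    return X.reshape(h,w,3)
def tw(s):
    from scipy.spatial.transform import Rotation as Ro
    T=np.eye(4); T[:3,:3]=Ro.from_euler('xyz',s['eef_rot']).as_matrix(); T[:3,3]=s['eef_pos']; return T
E
python3 - <<'E'
from h import *
for n in ['top','scene']:
    z=np.load(f'pics/{n}0.npz'); X=cloud(optics.get_calibration(n),z['d'])
    np.save(f'pics/{n}_X',X)
cal=optics.get_calibration('top')
f=lambda x,y:(200+x/3.6-.36,185+y/3.6-.36)
for nm,(x,y),zz in [('knobtop',(706,208),71),('pocket',(744,258),40),('weight',(648,163),28),('tubecap',(110,192),101),('boss',(438,129),68),('shaft',(438,119),102),('standL',(77,209),45),('standR',(169,190),45),
 ('mixTL',(376,37),60),('mixTR',(535,72),60),('mixBR',(500,228),60),('mixBL',(337,193),60)]:
    uv=f(x,y); X=np.load('pics/top_X.npy'); print(nm,np.round(uv,1),onz(cal,uv,zz).round(1),X[int(round(uv[1])),int(round(uv[0]))].round(1))
X=np.load('pics/scene_X.npy'); g=lambda x,y:(int(190+x/2.963),int(170+y/2.963))
for nm,p in [('left',(618,152)),('right',(750,170)),('knob',(690,120))]:
    u,v=g(*p); print(nm,(u,v),X[v-1:v+2,u-1:u+2].reshape(-1,3).round(0).tolist())
E
```

```text
knobtop [395.8 242.4] [ 479.5 -223.5   71. ] [ 480.7 -224.7   69.6]
pocket [406.3 256.3] [ 441.8 -254.5   40. ] [ 444.6 -262.     6. ]
weight [379.6 229.9] [ 522.6 -192.4   28. ] [ 521.6 -192.4   33.5]
tubecap [230.2 238. ] [527.  210.6 101. ] [527.2 211.5  99.1]
boss [321.3 220.5] [557.4 -30.9  68. ] [554.  -29.3  95.6]
shaft [321.3 217.7] [559.  -30.5 102. ] [558.4 -29.6 100.9]
standL [221.  242.7] [524.2 248.2  45. ] [527.5 255.5  14. ]
standR [246.6 237.4] [532.7 177.   45. ] [538.8 181.6   9.5]
mixTL [304.1 194.9] [634.2   9.5  60. ] [634.    9.8  59.9]
mixTR [348.3 204.6] [ 596. -109.   60.] [ 595.9 -108.7   55.6]
mixBR [338.5 248. ] [480.  -70.2  60. ] [484.9 -75.4   5.2]
mixBL [293.3 238.3] [517.1  48.8  60. ] [524.9  51.8   5.8]
left (398, 221) [[528.0, -193.0, 28.0], [525.0, -194.0, 29.0], [522.0, -195.0, 30.0], [525.0, -192.0, 27.0], [522.0, -192.0, 28.0], [520.0, -193.0, 29.0], [524.0, -190.0, 25.0], [519.0, -189.0, 28.0], [519.0, -192.0, 27.0]]
right (443, 227) [[450.0, -264.0, 34.0], [446.0, -263.0, 36.0], [445.0, -265.0, 36.0], [448.0, -263.0, 32.0], [446.0, -263.0, 33.0], [445.0, -266.0, 33.0], [436.0, -249.0, 40.0], [446.0, -264.0, 30.0], [444.0, -265.0, 31.0]]
knob (422, 210) [[486.0, -225.0, 72.0], [487.0, -229.0, 70.0], [486.0, -231.0, 70.0], [483.0, -222.0, 71.0], [484.0, -226.0, 70.0], [483.0, -228.0, 70.0], [481.0, -221.0, 69.0], [479.0, -221.0, 71.0], [477.0, -223.0, 71.0]]
```

The measurements agree with the given sizes:

| Item | Position (mm) | Yaw |
|---|---|---|
| Carrier knob | (480, -223.5) | pocket at about -142° |
| Shaft | about (558, -30) | mixer x about 161° |
| Tube | about (527, 211) | – |

I'll move over the mixer and look with the wrist camera, keeping the current yaw.

>>> jog_arm(deltas="-524 -356 0 0 94;-524 -356 0 0 94;-524 -356 0 0 94;-524 -356 0 0 94;-524 -356 0 0 94;-524 -356 0 0 94;-524 -356 0 0 94;-524 -356 0 0 94;-524 -356 0 0 94;-524 -356 0 0 94")

```text
clock: 1.4
eef_pos: [554.2, -24.5, 219.3]
eef_rot: [3.142, -0.0, 2.734]
wrist_force: [0.7, 1.8, -0.2]
finger_gap: 93.6
```

```bash
cat > look.py <<'E'
from h import *; import sys
n=sys.argv[1]; s=manip.read_state(); im,d=optics.camera('wrist'); save(n,im); np.savez('pics/'+n,im=im,d=d,T=tw(s))
print(s['clock'],s['eef_pos'].round(1),s['eef_rot'].round(3),s['joints'].round(2),s['wrist_force'].round(1),round(s['finger_gap'],1))
E
python3 look.py w1
```

```text
1.4 [554.2 -24.5 219.3] [ 3.142 -0.     2.734] [-0.11  0.31  1.51  0.    1.32 -1.27] [ 0.7  1.8 -0.2] 93.6
```

View pics/w1.png

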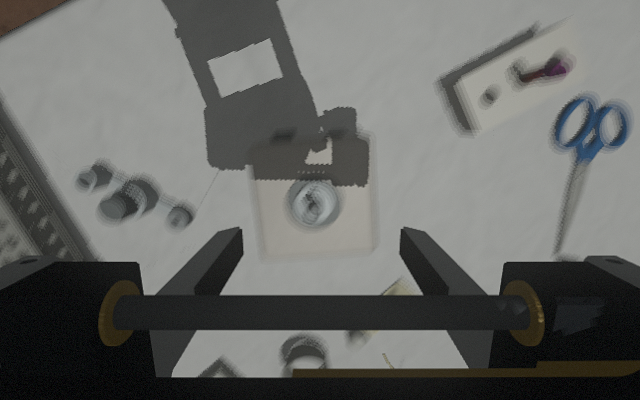

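The picture is blurred because the arm was still settling. The shaft shows at about (313,203) on the mixer, with the tube at the upper right. I'll look again.

```bash
python3 look.py w1a; python3 look.py w2; python3 -c "
import cv2
a=cv2.imread('pics/w2.png');cv2.imwrite('pics/w2z.png',cv2.resize(a[120:270,240:390],(600,600),interpolation=cv2.INTER_CUBIC))"
```

```text
1.45 [556.5 -29.8 218.8] [-3.14e+00  1.00e-03  2.73e+00] [-0.12  0.32  1.5  -0.    1.32 -1.28] [ 0.9 -4.7 -1.4] 94.3
1.5 [554.9 -26.9 218.5] [-3.141e+00 -1.000e-03  2.729e+00] [-0.11  0.31  1.51 -0.    1.32 -1.27] [-0.5  0.2  0.7] 93.9
```

View pics/w2.png

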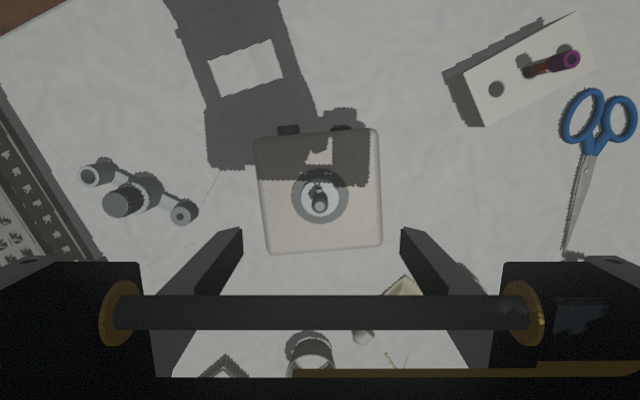

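View pics/w2z.png

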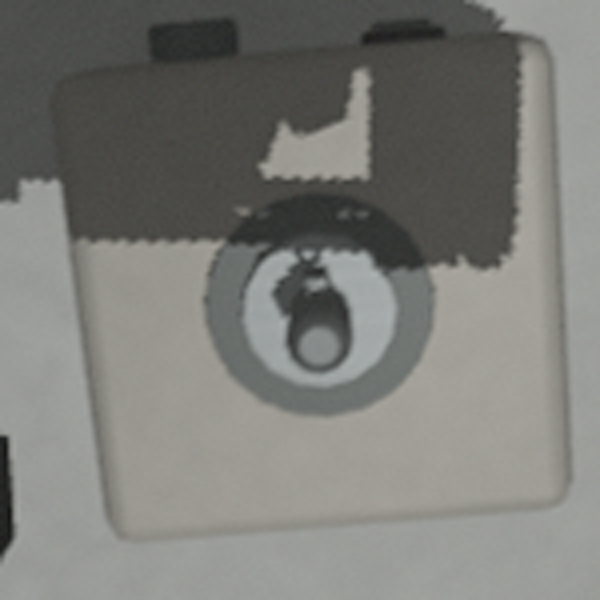

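The key side, with the dial and switch, is up in this wrist picture. The shaft tip is at (320,205) and the key shows just above-left of it. I'll measure the mixer yaw from the depth, and the knob, pocket and tube from this view.

```bash
python3 - <<'E'
from h import *
z=np.load('pics/w2.npz'); T=z['T']; cal=optics.get_calibration('wrist')
X=cloud(cal,z['d'],T); im=z['im']
print('z at housing',X[240,290].round(1),X[20,400].round(1))
for nm,uv,h in [('shaft',(319.8,205.3),102),('bossring',(319.8,196.0),60),('boss',(319.7,198),68),('cap',(571,58.5),101)]:
    print(nm,onz(cal,uv,h,T).round(1))
def rect(X,name,lo,hi,cx,cy,r):
    m=(X[...,2]>lo)&(X[...,2]<hi)&(np.hypot(X[...,0]-cx,X[...,1]-cy)<r)
    p=X[m][:,:2].astype(np.float32); print(name,len(p),cv2.minAreaRect(p))
rect(X,'housing wrist',54,64,557,-29,110)
Xt=np.load('pics/top_X.npy'); rect(Xt,'housing top',54,64,557,-29,110)
rect(Xt,'stand top',40,48,528,212,90); rect(X,'stand wrist',40,48,528,212,90)
def cir(X,name,lo,hi,cx,cy,r):
    m=(X[...,2]>lo)&(X[...,2]<hi)&(np.hypot(X[...,0]-cx,X[...,1]-cy)<r)
    p=X[m]; print(name,len(p),p.mean(0).round(1),cv2.minEnclosingCircle(p[:,:2].astype(np.float32)))
for nm,Y in [('w',X),('t',Xt)]:
    cir(Y,nm+' shaft',98,108,557,-29,15); cir(Y,nm+' knob',66,75,480,-223,22); cir(Y,nm+' pock',36,44,442,-254,20); cir(Y,nm+' weight',24,33,522,-192,18);cir(Y,nm+' cap',95,106,527,211,15)
E
```

```text
z at housing [591.3 -78.8  58.9] [426.2 124.7  -2.5]
shaft [558.7 -29.  102. ]
bossring [559.4 -29.6  60. ]
boss [559.6 -29.8  68. ]
cap [527.6 211.1 101. ]
housing wrist 12904 ((559.4140625, -31.016876220703125), (127.8344497680664, 127.36759185791016), 71.25498962402344)
housing top 1890 ((559.2680053710938, -30.08349609375), (129.3651885986328, 129.4803466796875), 71.42052459716797)
stand top 733 ((528.2781982421875, 213.14703369140625), (61.027313232421875, 119.60310363769531), 5.2110209465026855)
stand wrist 6607 ((529.091552734375, 212.39297485351562), (61.00941467285156, 122.28762817382812), 5.175816059112549)
w shaft 144 [559.4 -31.  100.2] ((559.37109375, -31.10120391845703), 7.051290512084961)
w knob 608 [ 482.4 -223.6   69.8] ((482.69183349609375, -224.22935485839844), 14.883331298828125)
w pock 276 [ 441.4 -256.6   38.7] ((441.62908935546875, -257.1925048828125), 13.14132022857666)
w weight 349 [ 523.2 -191.8   27.2] ((523.1027221679688, -192.4542236328125), 12.613967895507812)
w cap 301 [528.2 211.3  98.1] ((528.651611328125, 211.42498779296875), 7.864344596862793)
t shaft 21 [559.  -30.5 101.8] ((558.5875854492188, -30.680049896240234), 6.890397548675537)
t knob 89 [ 481.1 -224.9   71. ] ((481.20001220703125, -225.09100341796875), 14.125404357910156)
t pock 36 [ 440.5 -257.4   39.6] ((440.33026123046875, -256.8225402832031), 11.683666229248047)
t weight 60 [ 522.6 -192.7   28.8] ((522.5385131835938, -192.76724243164062), 12.336691856384277)
t cap 24 [527.2 211.  100.5] ((527.235595703125, 211.11727905273438), 7.080339431762695)
```

Top and wrist views agree to within about 1–2 mm:

| Item | Position (mm) | Yaw |
|---|---|---|
| Mixer | (559.2, -30.5) | 161.3° |
| Carrier | (482, -224.5) | 218.3° |
| Tube | (527.7, 211.2) | – |

The carrier therefore has to turn by -57°, which is a twist of +0.995. I'll go over the carrier at a lower height.

>>> jog_arm(deltas="-3 -62 0 0 64;-6 -120 0 0 64;-9 -180 0 0 64;-11 -210 40 0 64;-11 -210 80 0 64;-11 -210 80 0 64;-11 -210 80 0 64;-11 -210 80 0 64;-11 -210 80 0 64;-11 -210 80 0 64")

```text
clock: 2.8
eef_pos: [480.4, -219.7, 139.9]
eef_rot: [-3.142, 0.001, 2.734]
wrist_force: [-0.6, 0.3, 0.2]
finger_gap: 63.8
```

```bash
python3 look.py w3; python3 -c "
from h import *
print(manip.read_state()['eef_pos'])
z=np.load('pics/w3.npz'); X=cloud(optics.get_calibration('wrist'),z['d'],z['T'])
for nm,lo,hi,cx,cy,r in [('knob',66,75,482,-224,22),('pock',36,44,441,-257,20),('weight',24,33,523,-192,18)]:
    m=(X[...,2]>lo)&(X[...,2]<hi)&(np.hypot(X[...,0]-cx,X[...,1]-cy)<r)
    p=X[m]; print(nm,len(p),p.mean(0).round(1),cv2.minEnclosingCircle(p[:,:2].astype(np.float32)))
"
```

```text
2.8 [ 480.4 -219.7  139.9] [-3.142e+00  1.000e-03  2.734e+00] [-0.5   0.33  1.67 -0.    1.14 -1.66] [-0.6  0.3  0.2] 63.8
[ 480.34535727 -219.67645008  139.77361686]
knob 998 [ 481.5 -225.1   69.7] ((482.2800598144531, -225.56573486328125), 14.690403938293457)
pock 369 [ 441.4 -256.9   38.7] ((441.4410400390625, -257.7440185546875), 12.645469665527344)
weight 505 [ 522.1 -194.    27. ] ((522.8460693359375, -193.60511779785156), 12.341768264770508)
```

View pics/w3.png

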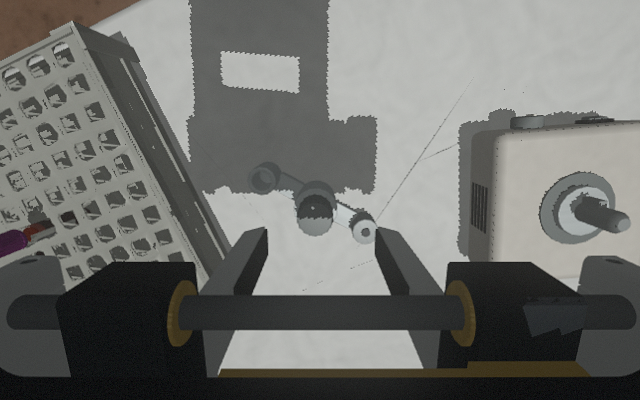

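The knob is at (316,212) between the fingers, the pocket at (264,178) and the weight at (363,231), with the rack wall to the left. I'll check the rack's height before descending, because the gripper body reaches to y≈-306.

```bash
python3 -c "
from h import *
z=np.load('pics/w3.npz'); X=cloud(optics.get_calibration('wrist'),z['d'],z['T'])
for P in (X,np.load('pics/top_X.npy')):
    m=(P[...,2]>20)&(P[...,1]<-270)&(P[...,1]>-420)&(abs(P[...,0]-460)<130); q=P[m]; print(len(q),q[:,1].max(),np.percentile(q[:,2],[50,95,100]))
"
```

```text
33318 -270.0284808819601 [ 68.087746   239.01383197 244.66496422]
3209 -319.1315447135186 [ 68.23066191  72.76833454 120.02051843]
```

The rack is 70 mm high with tubes up to 120 mm, below the gripper body at 136+. I'll descend and grip.

>>> jog_arm(deltas="-3.5 -4.5 40 0 64;-3.5 -4.5 75 0 64;-3.5 -4.5 82 0 64;-3.5 -4.5 82 0 64;-3.5 -4.5 82 0 20;-3.5 -4.5 82 0 20;-3.5 -4.5 82 0 20;-3.5 -4.5 82 0 20;-3.5 -4.5 82 0 20;-3.5 -4.5 82 0 20", squeeze=35)

```text
clock: 4.1
eef_pos: [481.7, -225.3, 57.7]
eef_rot: [-3.141, 0.0, 2.734]
wrist_force: [-0.4, 0.6, 4.8]
finger_gap: 27.2
```

>>> jog_arm(deltas="0 0 -30 0 20;0 0 -70 0 20;0 0 -110 0 20;2 60 -122 0.15 20;4 110 -122 0.33 20;5 160 -122 0.5 20;6 209 -122 0.65 20;6 209 -122 0.8 20;6 209 -122 0.993 20;6 209 -122 0.993 20")

```text
clock: 5.35
eef_pos: [558.8, -30.8, 178.9]
eef_rot: [-3.141, -0.0, 1.742]
wrist_force: [0.7, -0.3, -2.5]
finger_gap: 27.8
```

>>> jog_arm(deltas="0 0 0 0 20;0 0 0 0 20;0 0 0 0 20;0 0 0 0 20;0 0 0 0 20;0 0 0 0 20;0 0 0 0 20;0 0 0 0 20;0 0 0 0 20;0 0 0 0 20")

```text
clock: 6.6
eef_pos: [559.0, -31.0, 179.5]
eef_rot: [-3.142, 0.0, 1.741]
wrist_force: [-0.2, 0.2, -1.8]
finger_gap: 27.3
```

```bash
python3 - <<'E'
from h import *
s=manip.read_state();print(s['eef_pos'],s['eef_rot'],s['joints'].round(2),s['finger_gap'],s['wrist_force'])
zz=s['eef_pos'][2]-58
for n in ['top','wrist','scene']:
    s=manip.read_state(); im,d=optics.camera(n); save(n+'4',im)
    cal=optics.get_calibration(n); X=cloud(cal,d,tw(s) if n=='wrist' else None)
    np.savez('pics/'+n+'4',im=im,X=X)
    for nm,h,off in [('pock',40,52),('weight',28,-52)]:
        c=np.array([559.2,-30.5])+off*np.array([np.cos(2.815),np.sin(2.815)])
        m=(abs(X[...,2]-zz-h)<5)&(np.hypot(X[...,0]-c[0],X[...,1]-c[1])<20)
        p=X[m]; print(n,nm,c.round(1),len(p)); 
        if len(p)>5: print(p.mean(0).round(1),cv2.minEnclosingCircle(p[:,:2].astype(np.float32)))
E
python3 -c "
import cv2
a=cv2.imread('pics/scene4.png')[150:290,240:440];cv2.imwrite('pics/s4z.png',cv2.resize(a,(800,560)))
a=cv2.imread('pics/top4.png')[160:270,240:400];cv2.imwrite('pics/t4z.png',cv2.resize(a,(800,550)))"
```

```text
[559.03064367 -30.98985054 179.46074695] [-3.14159228e+00  1.65159700e-05  1.74080308e+00] [-0.12  0.36  1.54 -0.    1.24 -0.29] 27.342621468198807 [-0.17901966  0.18479361 -1.7732225 ]
top pock [509.9 -13.8] 0
top weight [608.5 -47.2] 0
wrist pock [509.9 -13.8] 814
[510.8 -13.1 160.2] ((510.8519287109375, -13.694173812866211), 12.513571739196777)
wrist weight [608.5 -47.2] 315
[607.6 -38.7 148.2] ((608.9990844726562, -40.34339904785156), 10.202621459960938)
scene pock [509.9 -13.8] 49
[509.  -10.9 159.3] ((508.6318054199219, -14.251861572265625), 12.807046890258789)
scene weight [608.5 -47.2] 6
[607.5 -37.1 147.1] ((607.635986328125, -38.01119613647461), 4.449120998382568)
```

View pics/s4z.png

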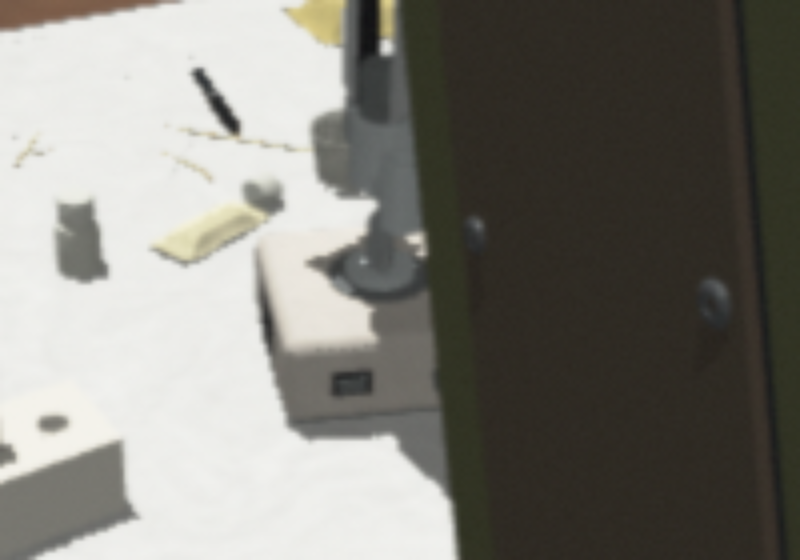

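View pics/t4z.png

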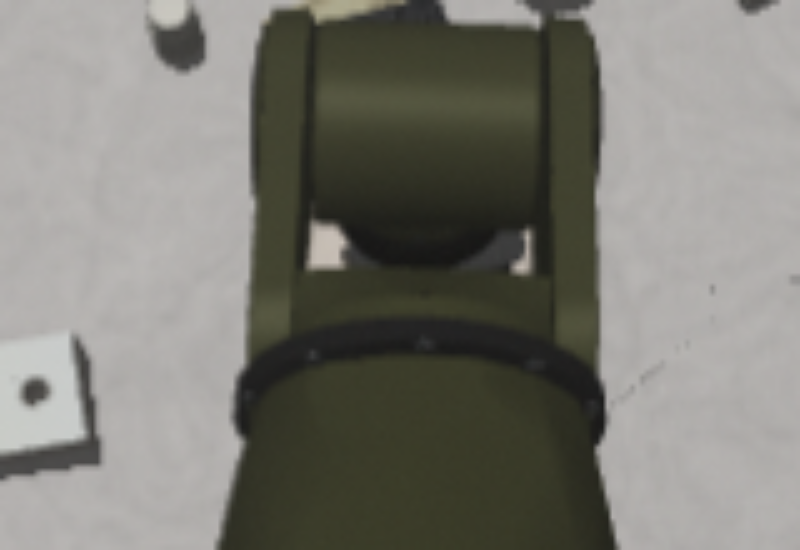

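View pics/wrist4.png

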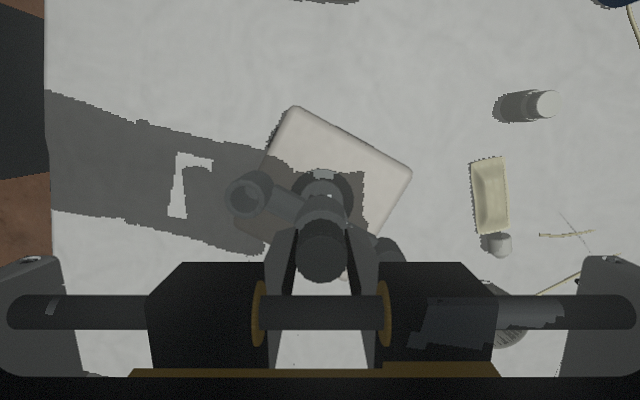

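The scene zoom shows the hub hanging over the shaft. The wrist view shows the pocket cup at (245,195) turned to the dial side, with its rim circle giving a carrier yaw of about 160.3° against the mixer's 161.3°, and the centre within 1 mm. I'll lower gently in stages.

>>> jog_arm(deltas="0 0 5 -0.015 20;0 0 12 -0.015 20;0 0 18 -0.015 20;0 0 21 -0.015 20;0 0 24 -0.015 20;0 0 27 -0.015 20;0 0 29 -0.015 20;0 0 31 -0.015 20;0 0 33 -0.015 20;0 0 33 -0.015 20")

```text
clock: 8.0
eef_pos: [559.0, -31.0, 146.3]
eef_rot: [-3.141, -0.0, 1.756]
wrist_force: [0.6, 0.4, -2.1]
finger_gap: 27.6
```

>>> jog_arm(deltas="0 0 2 0 20;0 0 4 0 20;0 0 5 0 20;0 0 6 0 20;0 0 7 0 20;0 0 8 0 20;0 0 8 0 20;0 0 8 0 20;0 0 8 0 20;0 0 8 0 20")

```text
clock: 9.25
eef_pos: [559.0, -31.0, 138.5]
eef_rot: [-3.142, -0.0, 1.756]
wrist_force: [0.4, -0.3, -2.8]
finger_gap: 27.5
```

There is no contact force at 4 mm below the key top, so the keyway is engaged. I'll continue down to the seat.

>>> jog_arm(deltas="0 0 2 0 20;0 0 4 0 20;0 0 6 0 20;0 0 8 0 20;0 0 10 0 20;0 0 11 0 20;0 0 12 0 20;0 0 12.5 0 20;0 0 13 0 20;0 0 13 0 20")

```text
clock: 10.5
eef_pos: [559.1, -31.0, 125.7]
eef_rot: [3.141, 0.0, 1.756]
wrist_force: [-1.3, 0.3, 0.6]
finger_gap: 27.4
```

The weight has transferred to the seat. I'll release and rise, then check.

>>> jog_arm(deltas="0 0 1 0 20;0 0 1 0 60;0 0 1 0 60;0 0 1 0 60;0 0 -20 0 60;0 0 -60 0 60;0 0 -94 0 60;0 0 -94 0 60;0 0 -94 0 60;0 0 -94 0 60")

```text
clock: 11.75
eef_pos: [558.6, -30.9, 218.2]
eef_rot: [-3.14, -0.001, 1.756]
wrist_force: [0.0, -1.1, 0.6]
finger_gap: 60.3
```

```bash
python3 look.py w5; python3 - <<'E'
from h import *
z=np.load('pics/w5.npz'); cal=optics.get_calibration('wrist'); X=cloud(cal,z['d'],z['T'])
for nm,h,off,r in [('knob',139,0,20),('pock',108,52,20),('weight',96,-52,20)]:
    c=np.array([559.2,-30.5])+off*np.array([np.cos(2.815),np.sin(2.815)])
    m=(abs(X[...,2]-h)<6)&(np.hypot(X[...,0]-c[0],X[...,1]-c[1])<r)
    p=X[m]; print(nm,c.round(1),len(p)); 
    if len(p)>5: print(p.mean(0).round(1),np.median(p[:,2]).round(1),cv2.minEnclosingCircle(p[:,:2].astype(np.float32)))
m=(abs(X[...,2]-59)<3)&(np.hypot(X[...,0]-559,X[...,1]+30)<90); print('housing z',np.median(X[m][:,2]))
E
```

```text
11.75 [558.6 -30.9 218.2] [-3.140e+00 -1.000e-03  1.756e+00] [-0.12  0.32  1.49 -0.    1.33 -0.31] [ 0.  -1.1  0.6] 60.3
knob [559.2 -30.5] 942
[559.3 -29.7 137.6] 137.8 ((559.4188232421875, -30.64126205444336), 14.690180778503418)
pock [509.9 -13.8] 380
[510.1 -14.1 106.4] 106.6 ((510.0697937011719, -14.78219985961914), 12.60053825378418)
weight [608.5 -47.2] 446
[607.1 -45.   95. ] 94.9 ((608.7330322265625, -46.423484802246094), 12.418198585510254)
housing z 58.91177580088166
```

View pics/w5.png

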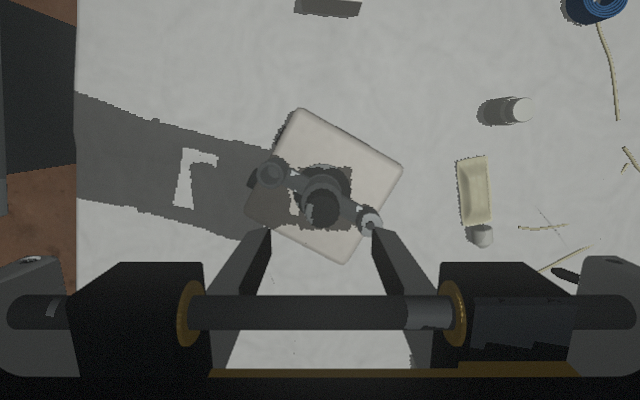

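The carrier is seated: knob top 137.8, pocket rim 106.6 and weight 94.9 mm, against the expected 139, 108 and 96, with the same -1.2 mm depth bias as the housing top. The pocket mouth is at (510.1, -14.2). Next is the tube.

>>> jog_arm(deltas="60 3 0 -0.18 50;120 7 0 -0.36 50;180 10 0 -0.54 50;244 14 0 -0.72 50;244 14 40 -0.9 50;244 14 79 -1.06 50;244 14 79 -1.06 50;244 14 79 -1.06 50;244 14 79 -1.06 50;244 14 79 -1.06 50")

```text
clock: 13.05
eef_pos: [528.3, 211.4, 141.5]
eef_rot: [3.141, 0.001, 2.814]
wrist_force: [0.9, -1.0, 0.3]
finger_gap: 50.2
```

```bash
python3 look.py w6; python3 - <<'E'
from h import *
z=np.load('pics/w6.npz'); cal=optics.get_calibration('wrist'); X=cloud(cal,z['d'],z['T'])
m=(abs(X[...,2]-100)<4)&(np.hypot(X[...,0]-527.7,X[...,1]-211.2)<14)
p=X[m]; print(len(p),p.mean(0),cv2.minEnclosingCircle(p[:,:2].astype(np.float32)))
E
```

```text
13.05 [528.3 211.4 141.5] [3.141e+00 1.000e-03 2.814e+00] [ 0.32  0.41  1.55 -0.    1.17 -0.93] [ 0.9 -1.   0.3] 50.2
336 [527.80284078 212.07996556  98.93231722] ((528.0463256835938, 212.15316772460938), 7.561306476593018)
```

View pics/w6.png

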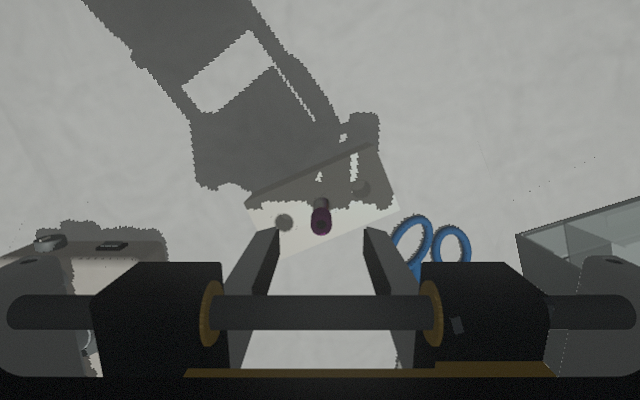

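The cap is centred between the fingers at (320,221), measured at (527.9, 212.1). I'll go down and grip the cap.

>>> jog_arm(deltas="0 0.5 30 0 50;0 0.5 50 0 50;0 0.5 55 0 50;0 0.5 55 0 50;0 0.5 55 0 8;0 0.5 55 0 8;0 0.5 55 0 8;0 0.5 55 0 8;0 0.5 55 0 8;0 0.5 55 0 8", squeeze=15)

```text
clock: 14.35
eef_pos: [528.1, 211.9, 85.6]
eef_rot: [3.141, 0.0, 2.816]
wrist_force: [0.3, 0.3, 2.1]
finger_gap: 15.3
```

>>> jog_arm(deltas="0 0 -40 0 8;0 0 -95 0 8;0 0 -135 0 8;-14 -55 -135 0 8;-28 -110 -135 0 8;-42 -165 -135 0 8;-55.5 -220 -135 0 8;-55.5 -220 -135 0 8;-55.5 -220 -135 0 8;-55.5 -220 -135 0 8")

```text
clock: 15.6
eef_pos: [510.3, -13.2, 220.4]
eef_rot: [3.142, -0.0, 2.817]
wrist_force: [-0.1, 0.1, 0.5]
finger_gap: 14.7
```

```bash
python3 look.py w7; python3 - <<'E'
from h import *
im,d=optics.camera('scene'); save('s7',im); np.savez('pics/s7',im=im,d=d)
cv2.imwrite('pics/s7z.png',cv2.resize(cv2.imread('pics/s7.png')[130:280,260:420],(640,600)))
z=np.load('pics/w7.npz'); cal=optics.get_calibration('wrist'); X=cloud(cal,z['d'],z['T'])
m=(abs(X[...,2]-107)<5)&(np.hypot(X[...,0]-510,X[...,1]+14)<20)
p=X[m]; print(len(p),p.mean(0),cv2.minEnclosingCircle(p[:,:2].astype(np.float32)))
E
```

```text
15.6 [510.3 -13.2 220.4] [ 3.142 -0.     2.817] [-0.1   0.21  1.63  0.    1.3  -1.34] [-0.1  0.1  0.5] 14.7
281 [507.44835955 -14.36890705 106.42626951] ((510.205810546875, -14.85448932647705), 12.346196174621582)
```

View pics/w7.png

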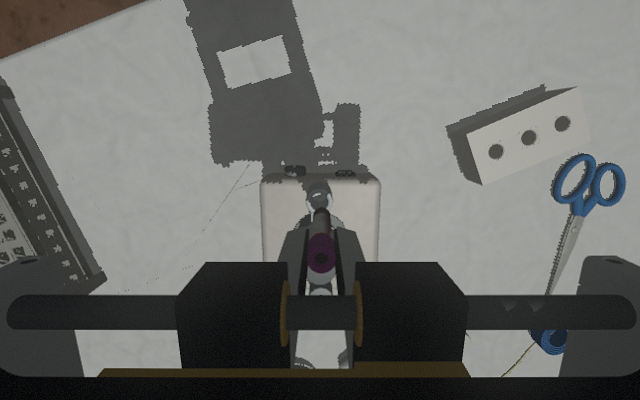

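View pics/s7z.png

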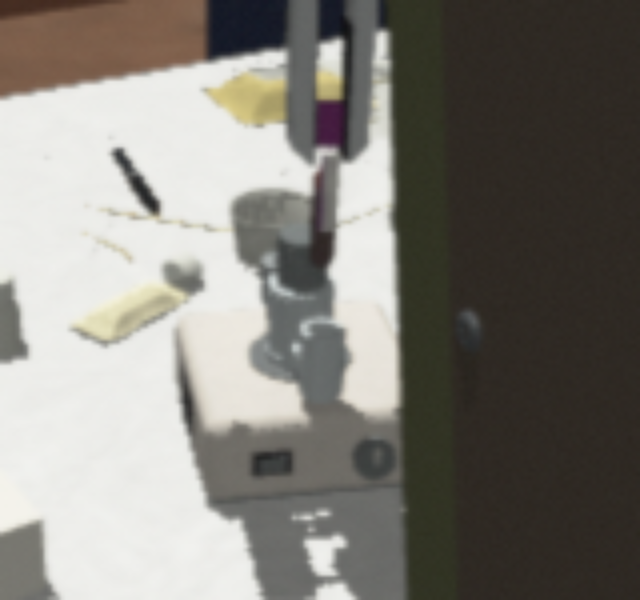

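The scene zoom shows the tube upright above the pocket, foot at about (321,262) and pocket mouth at (325,325). In the wrist view the cap is between the pads. The pocket is measured at (510.2, -14.6), so I'll shift about 1 mm and lower.

>>> jog_arm(deltas="-0.2 -1 15 0 8;-0.2 -1 26 0 8;-0.2 -1 32 0 8;-0.2 -1 36 0 8;-0.2 -1 39 0 8;-0.2 -1 42 0 8;-0.2 -1 45 0 8;-0.2 -1 48 0 8;-0.2 -1 51 0 8;-0.2 -1 51 0 8")

```text
clock: 16.95
eef_pos: [510.0, -15.3, 169.2]
eef_rot: [-3.142, -0.0, 2.816]
wrist_force: [0.2, 0.4, -0.4]
finger_gap: 14.8
```

It is inside with no force. On to the floor, with a little over-travel.

>>> jog_arm(deltas="0 0 4 0 8;0 0 8 0 8;0 0 12 0 8;0 0 15 0 8;0 0 17 0 8;0 0 19 0 8;0 0 20 0 8;0 0 21 0 8;0 0 22 0 8;0 0 22 0 8")

```text
clock: 18.2
eef_pos: [510.2, -15.3, 147.6]
eef_rot: [3.142, 0.0, 2.816]
wrist_force: [-1.3, -0.0, 2.9]
finger_gap: 15.0
```

Contact is felt at the expected height. I'll push slightly more, release, rise, and verify.

>>> jog_arm(deltas="0 0 1 0 8;0 0 1.5 0 8;0 0 1.5 0 8;0 0 1 0 45;0 0 1 0 45;0 0 1 0 45;0 0 -20 0 45;0 0 -60 0 45;0 0 -75 0 45;0 0 -75 0 45")

```text
clock: 19.45
eef_pos: [510.3, -15.3, 222.5]
eef_rot: [3.141, 0.001, 2.816]
wrist_force: [0.1, 0.5, -0.4]
finger_gap: 44.7
```

>>> jog_arm(deltas="40 0 -20 0 45;40 100 -20 0 45;40 160 -20 0 45;40 220 -20 0 45;40 250 -20 0 45;40 250 -20 0 45;40 250 -20 0 45;40 250 -20 0 45;40 250 -20 0 45;40 250 -20 0 45")

```text
clock: 20.7
eef_pos: [552.3, 233.8, 242.7]
eef_rot: [3.141, 0.0, 2.815]
wrist_force: [0.2, -0.6, -0.6]
finger_gap: 45.3
```

```bash
python3 - <<'E'
from h import *
s=manip.read_state(); print(s['clock'],s['eef_pos'],s['wrist_force'])
for n in ['top','scene']:
    im,d=optics.camera(n); save(n+'8',im); X=cloud(optics.get_calibration(n),d)
    for nm,h,c,r in [('knob',139,(559.2,-30.5),18),('cap',164,(510,-14.5),13),('weight',96,(608.5,-47.2),18)]:
        m=(abs(X[...,2]-h)<6)&(np.hypot(X[...,0]-c[0],X[...,1]-c[1])<r); p=X[m]
        if len(p)>3: print(n,nm,len(p),p.mean(0).round(1),p[:,2].max().round(1))
a=cv2.imread('pics/scene8.png')[150:290,240:440];cv2.imwrite('pics/s8z.png',cv2.resize(a,(800,560)))
a=cv2.imread('pics/top8.png')[130:270,200:420];cv2.imwrite('pics/t8z.png',cv2.resize(a,(800,509)))
E
```

```text
20.7 [552.28481756 233.79812216 242.70913551] [ 0.19720988 -0.61973373 -0.57733856]
top knob 102 [558.8 -29.3 139.3] 143.6
top cap 31 [510.1 -13.1 164.4] 166.7
top weight 67 [608.9 -45.4  96.8] 100.9
scene knob 58 [557.1 -25.9 137.4] 139.3
scene cap 5 [509.5  -8.7 160.9] 162.9
scene weight 20 [609.  -38.9  94.6] 96.2
```

View pics/s8z.png

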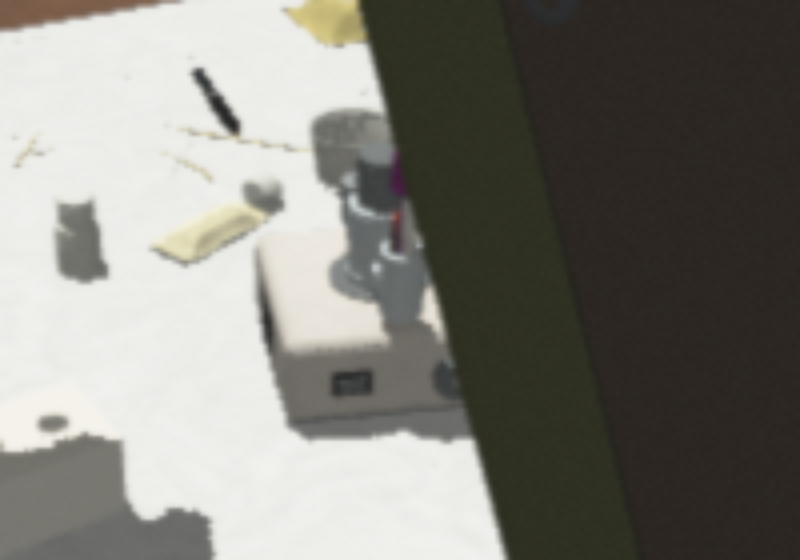

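View pics/t8z.png

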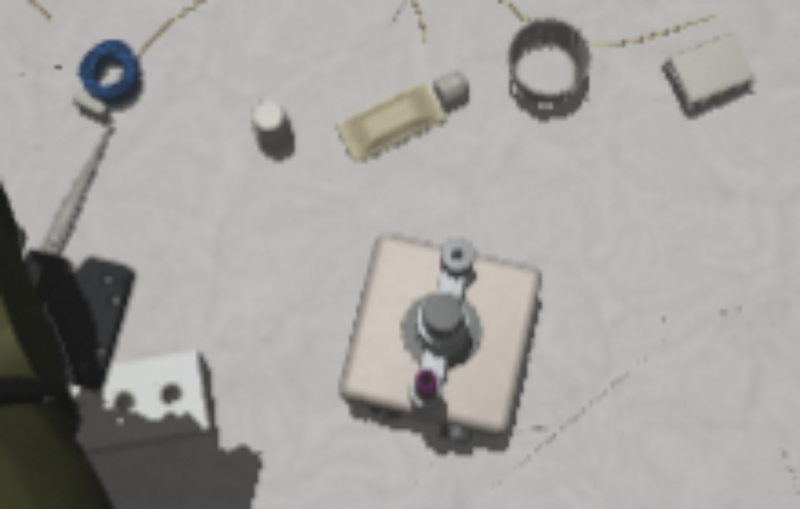

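Both zooms show the carrier seated on the mixer, aligned with the housing. The tube stands cap up in the pocket, with its purple cap at about (425,382) in the top zoom. The cap top is at 164.4 mm (164 expected) and the knob top at 139.3 mm (139 expected). The bottle and cup have not moved, and the arm is clear.

```bash
python3 -c "
from h import *
print(workorder.sign_off())"
```

```text
the job is handed in; nothing more can be done
None
```

The job is done and handed in at about 21 s on the clock, well under the 67 s limit. The sign-off gave no verdict.

- **Carrier:** I gripped the carrier by its knob, turned it 57° to line its keyway up with the key, and lowered it over the shaft. It dropped over the key without any extra turning and sits home on the seat. The top camera reads the knob top at 139.3 mm (139 expected).
- **Tube:** I took the tube by its cap from the stand, pushed it down to the pocket floor until I felt light contact, and let go. It stands cap up, with its top at 164.4 mm (164 expected).
- **Checks that differed:** The wrist and scene cameras read about 1–3 mm lower than the top camera. The wrist view was also low by 1.1 mm on the housing top, whose height is known, so I took its share as depth bias. In the scene view the tube was half hidden by the arm, so that reading of the cap top, about 161–163 mm, is weak.
- **Bystanders:** The bottle and cup look unmoved in the last pictures; I did not measure their positions. The arm ended well clear of everything, and the wrist force stayed below 5 N in every reading I took.

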